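# Raise the disc cutter's big punch for the next sheet

## Task

Lift the tin that is parked on the disc cutter against its big punch, and set it down gently and upright on the cork mat, letting go. Then pull the thickest of the three punches (the middle one) straight up without jamming it, about 40 mm, so that its lower end is clear of the sheet slot and halfway up the guide plate but never out of the bore, and finish holding it still there, upright and not pressed sideways against the bore. Leave the other two punches and everything else on the bench as they are.

Things in the scene. Friction and masses are not known exactly. Their poses are not given: they have to be found in the camera images.
- cutter: Disc cutter: steel block 92 x 130 x 64 mm (x, y, z) fixed to the bench, yaw varies. Origin: centre of underside, z up. Closed floor 0-6 mm, dark die plate to 24, open sheet slot 24-30, bright guide plate 30-64 (top). Three vertical bores in a row at x +24 mm, y -42, 0, +42 hold upright punches 18, 24, 14 mm thick; 21 mm gaps between them: grip the big one across the row, along the block's x.
- guide_bore (a point): Centre of the mouth of the middle (big) bore, in the top face of the guide plate, 64 mm above the bench. The bore is vertical and 1.2 mm wider than the punch.
- punch: Big punch: plain loose steel cylinder, 24 mm thick, 100 mm long, 0.25-0.5 kg, standing on the floor of the middle bore, free to slide up. Origin: centre of its lower end, z to the upper end. At the start its lower end is 6 mm above the bench and 42 mm stand out of the guide plate. Let go, it falls back. Wanted: lower end about 46 mm above the block's underside (33 to 55); at 64 it comes out.
- punch_top (a point): Centre of the big punch's upper end, 100 mm above its origin.
- punch_medium: The 18 mm punch, 100 mm long, in the bore at the block's y = -42 mm. Origin: centre of its lower end. Leave alone.
- punch_small: The 14 mm punch, 100 mm long, in the bore at the block's y = +42 mm. Origin: centre of its lower end. Leave alone.
- tin: Closed round aluminium tin, 48 mm in diameter, 34 mm high, about 0.12 kg, loose. Origin: centre of its underside, z up. It stands on the guide plate beside the big punch, about 7 mm from it, on the block's -x side; it can be gripped from above across its diameter, along the block's y.
- mat: Round cork mat, 130 mm in diameter, 4 mm thick, fixed flat on the bench, on the other side of the robot's middle line from the cutter (either may be left or right). Origin: centre of its underside.
- bench_block: Bystander: flat steel block 60 x 60 x 18 mm lying between cutter and mat, near the robot. Origin: centre of its underside.
- bangle: Bystander: brass ring 68 mm across, 10 mm high, lying between cutter and mat, farther out. Origin: centre of its underside.
- mallet: Bystander: mallet lying on the left, wooden handle 200 mm, head 84 mm wide, 36 mm high. Origin: under the joint of head and handle.
- scriber: Bystander: wooden-handled scriber 170 mm long lying on the right.
- ring_clamp: Bystander: small wooden ring clamp 110 mm long, 22 mm high, lying on the right farther out. Origin: centre of its underside.
- cup: Bystander: white mug 76 mm across, 85 mm high, far left. Origin: centre of its underside.
Mind the look-alikes: they are no part of the job. Of the things that look like the tin, the smallest one is meant.

How it is judged:
On the way, in this order (a step that is already met when the one before it is completed fails the run):
1. the tin stands upright on the cork mat, let go (horizontal distance between tin and mat below 0.045 m and height (world z) of tin below 0.01 m and angle between tin's own z axis and vertical below 0.1 rad and contact force between the fingers and tin below 0.1 N and linear speed of tin below 0.02 m/s and contact force between tin and mat above 0.3 N), for 0.2 s.
2. the big punch is held partway out of its bore, its lower end inside the guide plate (z of punch in the frame of cutter between 0.033 and 0.055 m and horizontal distance between punch and guide_bore below 0.004 m and angle between the z axis of punch and the z axis of cutter, either way round below 0.025 rad and contact force between the fingers and punch above 2 N and linear speed of punch below 0.02 m/s), for 0.3 s.
At the end, for the whole second after the job is handed in: Tin upright, released, at rest, within 45 mm of the mat's centre. Fingers hold the big punch still, its lower end 33 to 55 mm above the cutter's underside, within 4 mm and 0.025 rad of the bore's axis, pressing on the cutter with under 8 N (all of step 1 and all of step 2 and contact force between punch and cutter below 8 N); the arm keeps its last pose, push and grip.
It fails at once if the big punch pulled right out of its bore (z of punch in the frame of cutter above 0.064 m).
It fails at once if the big punch wrenched hard against its bore (jammed) (contact force between punch and cutter above 50 N).
It fails at once if the tin dropped or tipped over ((contact force between the fingers and tin below 0.1 N and linear speed of tin above 0.75 m/s) or angle between tin's own z axis and vertical above 0.8 rad).
It fails at once if one of the other two punches disturbed (distance of any of punch_medium, punch_small from where it was at the start of the episode above 0.012 m).
It fails at once if another thing on the bench pushed aside (distance of any of bench_block, bangle, mallet, scriber, ring_clamp, cup from where it was at the start of the episode above 0.03 m).
It also fails if it takes over 58 s, if anything falls off the work surface, if the arm or the gripper's body presses on something with over 40 N, if the wrist force passes 120 N, or if a joint passes its speed limit or range.

## Robot

A 7-joint arm with a two-finger parallel gripper is mounted at the origin on the work surface. World frame = base frame: x ahead of the robot, y to its left, z up, the work surface at z = 0. Lengths are in m, angles in rad, forces in N, time in s.
With the tool pointing down it reaches from about 0.4 to 0.875 m from the base axis. Payload 19.3 kg.
Tool frame: the origin (TCP) lies at the very end of the fingers, on their centre line; the grasp point (between the pads) lies bot.grasp_offset behind it (bot.grasp_offset is the distance from the TCP to the grasp point, in m); z points along the fingers, y is the direction in which the jaws open and shut (so a half turn about z gives the same grasp; the last joint's range is limited). The gripper opens to 85 mm and grips with 20 to 120 N. Pads are 22 mm wide; open, the fingers measure 114 mm over their backs; the gripper's body (76 mm by 85 mm) begins 54 mm behind the grasp point. The pads swing forward as they close: fully open they stand 13 mm farther back than shut.
Start: joints at [1.17, 0.521, -0.036, 1.599, 0.021, 1.021, -0.113], TCP at [0.203, -0.591, 0.231] pointing down, gripper open.
Joint ranges: [-2.91, 2.91], [-0.3, 2.13], [-1.5, 1.42], [0.17, 2.43], [-1.26, 4.41], [0.16, 1.93], [-2.52, 2.52]. Speed limits (rad/s): [1.89, 1.89, 2.39, 2.39, 3.01, 3.01, 3.01].

## Interface

Orientations are given as [roll, pitch, yaw] about the fixed x, y, z axes, in that order (R = Rz(yaw) Ry(pitch) Rx(roll)).
In Python, from workcell import bot gives the robot as it stands. The module is installed in compiled form; this text tells all that it offers.
- The arm moves only by the shell command python3 -m handwheel 'ROWS' [OPENING] [FORCE]. ROWS is JSON, a list of rows, each a list of 6 numbers: the shift along the tool's x, y, z as a fraction of full scale, then the turn, a rotation vector about the tool's x, y, z as a fraction of full scale. In form: [[x, y, z, rx, ry, rz], ...]. A call has 1 to 8 rows; each row shifts and turns the commanded pose from where the row before left it, along the tool's axes as they then stand; what a row does not reach is not made up. Full scale, the value 1, is 0.025 m for a shift and 360 degrees for a turn. A row lasts 1/8 s, in which the tool goes at most 62.5 mm and 10.7 degrees, less where a joint would pass 70% of its speed; a pose out of reach is approached as far as the arm can. A call with a number of a shift or a turn outside -1 to 1 is refused whole. A call with a gripper value outside its range is refused whole. OPENING is the closure, from -1 (fully open) to 1 (shut), set as the call begins (- or left out, the last holds). The fingers move at their own pace and stop on an object; FORCE is the grip in N (left out, the last holds). Time passes only in rows, so rows that do not move let the fingers close. It gives the time, the measured TCP pose, the force and the opening at its end, in the units of the state.
- bot.observe(): the state, without advancing time (a new reading comes with each control period).
- bot.grab_frame(name): name is "scene" or "side" or "wrist"; returns a dict with "pixels" (400x640x3 uint8, blue, green, red), "vertical_fov" (degrees; the focal length in pixels is half the picture's height over the tangent of half this angle, whatever the lens; pixels are square), "cx", "cy" (the principal point, pixels), "R" (3x3) and "t" (3): a world point X has camera coordinates R X + t. Camera axes: x right, y down, z forward; pixel columns grow to the right and rows downward; lengths in m; the calibration is good to about 2 mm. The wrist camera is an equidistant fisheye: a pixel r from the principal point sees the ray r / f radians off the axis. A picture is of the moment at which its call begins. There is no depth.
- bot.job_done(): hands the job in, once; it reports no verdict.
Trained networks look in a picture, given as the dict that the camera call returned (one of the last four; its "shot" number tells which), for a name from the list of things; names that differ only in an ending like _2 or _b are one class to them, and where a whole thing is asked for, a point or a joint stands for the part that bears it (a point fixed in the world has none). Each returns a list of dicts, best first, with "score" (0 to 1); they miss things now and then, are a little off and sometimes report something else, mostly with a low value. They report only what shows in the picture. A call takes as long as a camera call. They do not tell look-alikes from the thing itself.
- bot.trace(picture, thing): "region" (400x640 bool, what is visible of it) and "point" ([column, row] in pixels, amid what is visible of it).
The state is a dict: "clock": time; "qpos": joint angles; "qd": joint speeds; "joint_efforts": joint torques, N m; "position": TCP position; "tool_rot": TCP orientation; "force": force on the tool from outside, world axes, zero at the start; "moment": the same for the moment, N m; "grip_width": finger opening in m.
Only numpy, scipy, OpenCV 4.12 (cv2) and the standard library are available. Lean on these libraries where they do the work, as an engineer would, in place of code of your own. Each camera call takes 0.05 s, during which the arm holds its last target.

## Working session

There is one attempt and no reset: what is moved stays moved. The work goes in short steps, Python scripts to look and compute and a shell command to move; the robot and the scene stay as the last step left them, time stands still between calls to the robot, and variables do not carry over. Pictures are saved under pics/ and viewed, and the job is handed in when it is done.

```bash
mkdir -p pics; python3 - <<'E'
from workcell import bot
import cv2
print(bot.observe(), bot.grasp_offset)
for n in ("scene","side","wrist"):
    p=bot.grab_frame(n); cv2.imwrite(f"pics/{n}0.png",p["pixels"]); print(n,{k:v for k,v in p.items() if k!="pixels"})
E
```

```text
{'clock': 0.0, 'qpos': array([ 1.16978572,  0.52201216, -0.03630871,  1.60000143,  0.02119465,
        1.02110291, -0.11279899]), 'qd': array([ 0.00105137, -0.00164698, -0.00058747,  0.00016436, -0.00187087,
       -0.00099595,  0.00108024]), 'joint_efforts': array([ 1.02421258e-03, -9.27103472e+01,  1.97928675e+00, -3.69930947e+01,
        1.76175381e-02,  8.13281484e-03,  4.65598521e-05]), 'position': array([ 0.20285236, -0.5908078 ,  0.23072945]), 'tool_rot': array([-3.14045687e+00,  8.63023612e-05,  3.30782569e-01]), 'force': array([ 0.27221713, -0.78755467,  0.39077107]), 'moment': array([-0.01028482,  0.02951636, -0.01150937]), 'grip_width': 0.08569078797949302} 0.0187
scene {'vertical_fov': 43.04485891912135, 'cx': 320.1479031031947, 'cy': 202.86208364432, 'R': array([[ 0.56725771,  0.82334795,  0.01780015],
       [ 0.5257131 , -0.34539128, -0.77738703],
       [-0.633912  ,  0.45033655, -0.62877067]]), 't': array([-0.34163922, -0.23713112,  1.59767068]), 'shot': 1}
side {'vertical_fov': 55.02409317731208, 'cx': 325.03675939928297, 'cy': 204.01872751724497, 'R': array([[ 0.85895754, -0.51163736,  0.02047319],
       [-0.35065616, -0.61689108, -0.70461738],
       [ 0.3731383 ,  0.59805737, -0.70929204]]), 't': array([-0.49394046,  0.25009926,  0.68305091]), 'shot': 2}
wrist {'vertical_fov': 65.70646984690485, 'cx': 317.02342655631776, 'cy': 202.87932394904215, 'R': array([[ 3.25261741e-01, -9.45623710e-01, -7.73794395e-04],
       [-9.01465110e-01, -3.10319647e-01,  3.01765426e-01],
       [-2.85596665e-01, -9.74551993e-02, -9.53381890e-01]]), 't': array([-0.62544951, -0.03983138,  0.37944147]), 'shot': 3}
```

View pics/scene0.png

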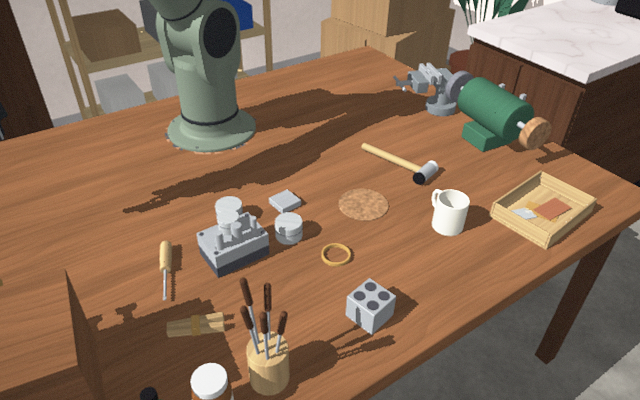

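View pics/side0.png

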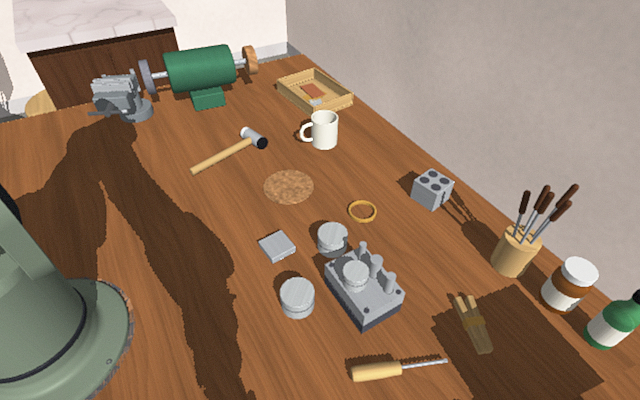

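View pics/wrist0.png

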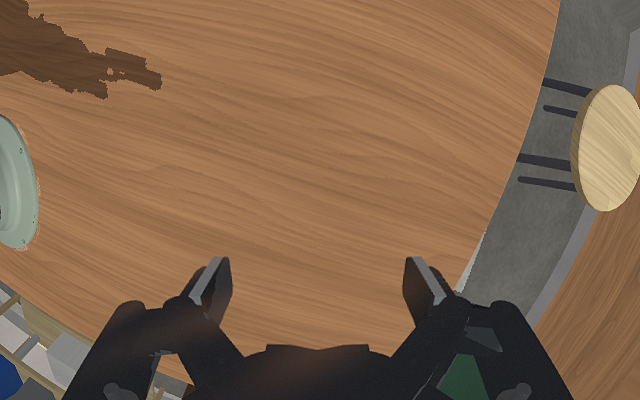

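```bash
cat > h.py <<'E'
import numpy as np, cv2
from workcell import bot
def f(p): return 200/np.tan(np.radians(p["vertical_fov"])/2)
def proj(p,X):
    c=np.asarray(X,float).reshape(-1,3)@p["R"].T+p["t"]
    return np.c_[p["cx"]+f(p)*c[:,0]/c[:,2],p["cy"]+f(p)*c[:,1]/c[:,2]]
def projw(p,X):
    c=np.asarray(X,float).reshape(-1,3)@p["R"].T+p["t"]
    r=np.hypot(c[:,0],c[:,1]); th=np.arctan2(r,c[:,2])
    return np.c_[p["cx"]+f(p)*th*c[:,0]/r,p["cy"]+f(p)*th*c[:,1]/r]
def ray(p,uv,fish=False):
    d=np.array([(uv[0]-p["cx"])/f(p),(uv[1]-p["cy"])/f(p),1.])
    if fish:
        r=np.hypot(d[0],d[1]); d=np.array([d[0]/r*np.sin(r),d[1]/r*np.sin(r),np.cos(r)]) if r>0 else d
    return -p["R"].T@p["t"], p["R"].T@d
def onz(p,uv,z,fish=False):
    o,d=ray(p,uv,fish); return o+d*(z-o[2])/d[2]
E
python3 - <<'E'
from h import *
for n in ("scene","side"):
    p=bot.grab_frame(n); im=p["pixels"].copy()
    for t,z in (("tin",.05),("mat",.004),("cutter",.05),("punch",.1),("punch_medium",.1),("punch_small",.1),("bench_block",.01),("bangle",.005)):
        for r in bot.trace(p,t):
            if r["score"]<.2: continue
            ys,xs=np.nonzero(r["region"])
            print(n,t,round(r["score"],2),np.round(r["point"]),"box",xs.min(),ys.min(),xs.max(),ys.max(),"n",len(xs),onz(p,r["point"],z).round(3))
    c=(150,170,330,290) if n=="scene" else (250,210,430,345)
    cv2.imwrite(f"pics/crop_{n}.png",cv2.resize(im[c[1]:c[3],c[0]:c[2]],None,fx=4,fy=4,interpolation=cv2.INTER_CUBIC))
E
```

```text
scene tin 0.77 [230. 204.] box 216 196 242 214 n 360 [ 0.434 -0.149  0.05 ]
scene tin 0.75 [292. 227.] box 275 212 302 243 n 755 [ 0.585 -0.069  0.05 ]
scene tin 0.69 [225. 221.] box 217 209 239 234 n 415 [ 0.483 -0.186  0.05 ]
scene mat 0.7 [359. 205.] box 339 188 387 218 n 1205 [0.565 0.148 0.004]
scene cutter 0.7 [233. 251.] box 198 213 269 276 n 2311 [ 0.582 -0.217  0.05 ]
scene punch 0.75 [235. 230.] box 232 222 242 242 n 206 [ 0.574 -0.203  0.1  ]
scene punch 0.2 [164. 259.] box 160 240 172 297 n 461 [ 0.575 -0.359  0.1  ]
scene punch_medium 0.52 [235. 248.] box 197 213 269 275 n 2308 [ 0.625 -0.229  0.1  ]
scene punch_small 0.64 [256. 227.] box 250 216 257 233 n 113 [ 0.591 -0.162  0.1  ]
scene bench_block 0.92 [285. 201.] box 270 190 300 212 n 463 [ 0.454 -0.007  0.01 ]
scene bangle 0.6 [336. 259.] box 322 243 350 266 n 312 [ 0.691 -0.017  0.005]
scene bangle 0.3 [164. 260.] box 160 240 171 298 n 435 [ 0.477 -0.341  0.005]
side tin 0.89 [354. 275.] box 342 261 368 292 n 706 [ 0.533 -0.176  0.05 ]
side tin 0.79 [296. 294.] box 281 277 315 319 n 1224 [ 0.418 -0.159  0.05 ]
side
[... 324 characters left out ...]
.] box 369 255 383 278 n 281 [ 0.559 -0.206  0.1  ]
side punch_medium 0.61 [388. 282.] box 384 272 396 293 n 191 [ 0.556 -0.245  0.1  ]
side punch_medium 0.5 [364. 297.] box 324 250 405 332 n 3040 [ 0.501 -0.249  0.1  ]
side punch_small 0.7 [350. 275.] box 342 261 369 293 n 751 [ 0.505 -0.201  0.1  ]
side punch_small 0.52 [362. 253.] box 358 242 366 260 n 135 [ 0.551 -0.169  0.1  ]
side bench_block 0.6 [275. 247.] box 259 232 295 262 n 692 [ 0.442 -0.009  0.01 ]
side bench_block 0.3 [352. 276.] box 342 261 369 292 n 731 [ 0.547 -0.155  0.01 ]
side bangle 0.6 [351. 275.] box 342 261 370 292 n 735 [ 0.548 -0.15   0.005]
side bangle 0.58 [363. 200.] box 350 201 376 221 n 157 [0.696 0.018 0.005]
```

View pics/crop_side.png

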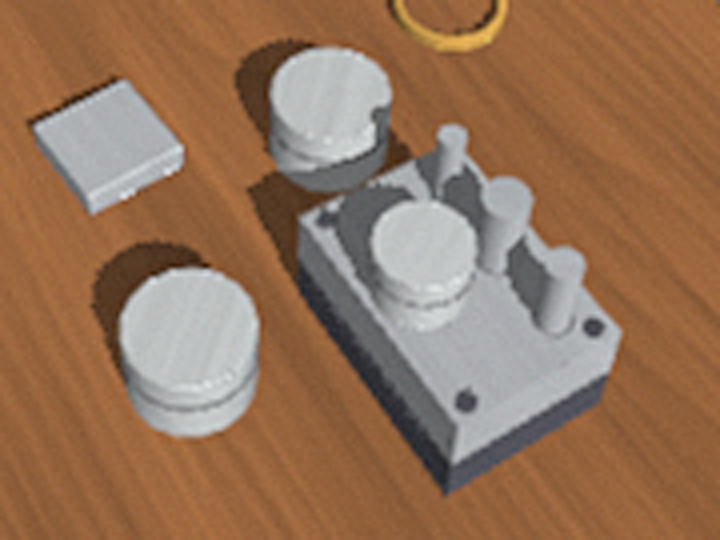

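View pics/crop_scene.png

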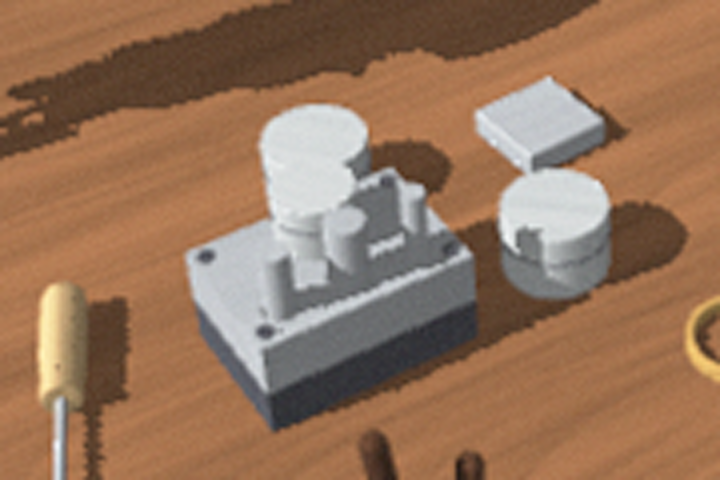

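```bash
cat > fit.py <<'E'
from h import *
from scipy.optimize import least_squares
S=bot.grab_frame("scene");D=bot.grab_frame("side")
top={ 'a':(-46,-65),'b':(46,-65),'c':(46,65),'d':(-46,65)}
# block x axis: punches at +x.
ob=[(D,(-46,65,64),(325,264.5)),(D,(-46,-65,64),(364,316.8)),(D,(46,-65,64),(405,293)),(D,(-46,-65,0),(361.5,333)),
    (S,(-46,-65,64),(197,234.5)),(S,(46,-65,64),(216,256.8)),(S,(46,65,64),(268.8,234.5)),(S,(-46,65,64),(247.5,213)),(S,(46,-65,0),(218.5,277)),
    (D,(24,-42,106),(391.5,273.5)),(D,(24,0,106),(376.5,258)),(D,(24,42,106),(363.2,242.8)),
    (S,(24,-42,106),(218.7,235)),(S,(24,0,106),(236.5,224.5)),(S,(24,42,106),(252.8,217))]
def W(q,X):
    x,y,a=q;X=np.array(X)/1000;c,s=np.cos(a),np.sin(a);return np.array([x+c*X[0]-s*X[1],y+s*X[0]+c*X[1],X[2]])
def res(q): return np.concatenate([proj(p,W(q,X))[0]-u for p,X,u in ob])
r=least_squares(res,[.53,-.2,.0],loss='soft_l1')
print(r.x,np.degrees(r.x[2])); print(res(r.x).reshape(-1,2).round(1).tolist())
q=r.x
print("bore",W(q,(24,0,64)),"med",W(q,(24,-42,0)),"small",W(q,(24,42,0)))
# tin top fit
to=[(D,(356,271.5-0.0)),]
for p,u in ((D,(250+423/4,210+245/4)),(S,(150+313/4,170+186/4))):print("tin",onz(p,u,.098), "frame exp",W(q,(24-12-7-24,0,98)))
E
python3 fit.py
```

```text
[ 0.54184445 -0.19690178  0.02516465] 1.4418280670134198
[[0.0, -1.6], [1.0, -1.6], [0.5, -1.9], [0.2, -0.6], [-0.9, -2.1], [-0.9, -0.2], [-0.7, -1.7], [-0.0, -2.0], [-0.1, 0.5], [-0.0, 0.6], [0.4, -0.3], [0.1, -0.4], [-0.7, -3.2], [-0.8, -0.2], [0.1, -0.0]]
bore [ 0.56583685 -0.19629789  0.064     ] med [ 0.56689366 -0.2382846   0.        ] small [ 0.56478005 -0.15431119  0.        ]
tin [ 0.51934069 -0.19735498  0.098     ] frame exp [ 0.52285047 -0.19737986  0.098     ]
tin [ 0.52522641 -0.19454416  0.098     ] frame exp [ 0.52285047 -0.19737986  0.098     ]
```

```bash
python3 -m handwheel '[[0,0,0,0,0,0.0243],[0,0,0,0,0,0.0243],[0.78,-0.91,0,0,0,0],[0.78,-0.91,0,0,0,0],[0.78,-0.91,0,0,0,0],[0.78,-0.91,0,0,0,0],[0.78,-0.91,0,0,0,0],[0.78,-0.91,0,0,0,0]]' -1 40
python3 -m handwheel '[[0.78,-0.91,0,0,0,0],[0.78,-0.91,0,0,0,0],[0.78,-0.91,0,0,0,0],[0.78,-0.91,0,0,0,0],[0.78,-0.91,0,0,0,0],[0.78,-0.91,0,0,0,0],[0.78,-0.91,0,0,0,0],[0.78,-0.91,0,0,0,0]]'
python3 - <<'E'
from h import *
S=bot.grab_frame("scene");D=bot.grab_frame("side")
for p in(S,D):
    r=bot.trace(p,"mat")[0]; c,_=cv2.findContours(r["region"].astype(np.uint8),0,1); c=max(c,key=cv2.contourArea)
    P=np.array([onz(p,u,.004)[:2] for u in c[:,0]]); print(P.min(0),P.max(0),(P.min(0)+P.max(0))/2, cv2.minEnclosingCircle((P*1000).astype(np.float32)))
E
```

```text
clock: 2.15
position: [0.3171, -0.4509, 0.2314]
tool_rot: [3.141, -0.0, 0.025]
force: [0.5, -0.5, -0.5]
grip_width: 0.0858
clock: 3.15
position: [0.4684, -0.265, 0.2314]
tool_rot: [3.142, -0.0, 0.025]
force: [-0.6, 0.8, 0.1]
grip_width: 0.0856
[0.49809816 0.09371887] [0.62818911 0.22734061] [0.56314363 0.16052974] ((564.2560424804688, 160.2228240966797), 69.78087615966797)
[ 0.58490733 -0.22517078] [ 0.61403475 -0.20635719] [ 0.59947104 -0.21576399] ((599.8145751953125, -214.86251831054688), 15.170439720153809)
```

```bash
python3 -m handwheel '[[0.9,-0.9,0,0,0,0],[0.6,-0.8,0,0,0,0],[0,0,0,0,0,0],[0,0,0,0,0,0]]'
cat > look.py <<'E'
import sys
from h import *
from fit import q,W
o=bot.observe();print(o["position"].round(4),o["tool_rot"].round(4),o["force"].round(1),o["clock"])
p=bot.grab_frame("wrist"); im=p["pixels"].copy()
for X in [(-46,-65,64),(46,-65,64),(46,65,64),(-46,65,64),(24,-42,106),(24,0,106),(24,42,106),(-19,0,98)]:
    u=projw(p,W(q,X))[0]; cv2.drawMarker(im,tuple(int(round(v)) for v in u),(0,0,255),0,8,1)
cv2.imwrite(sys.argv[1],im)
E
python3 look.py pics/w1.png
```

```text
clock: 3.85
position: [0.5035, -0.2235, 0.2313]
tool_rot: [3.141, 0.0, 0.024]
force: [-0.2, 0.2, -0.1]
grip_width: 0.085
[ 0.54184445 -0.19690178  0.02516465] 1.4418280670134198
[[0.0, -1.6], [1.0, -1.6], [0.5, -1.9], [0.2, -0.6], [-0.9, -2.1], [-0.9, -0.2], [-0.7, -1.7], [-0.0, -2.0], [-0.1, 0.5], [-0.0, 0.6], [0.4, -0.3], [0.1, -0.4], [-0.7, -3.2], [-0.8, -0.2], [0.1, -0.0]]
bore [ 0.56583685 -0.19629789  0.064     ] med [ 0.56689366 -0.2382846   0.        ] small [ 0.56478005 -0.15431119  0.        ]
tin [ 0.51934069 -0.19735498  0.098     ] frame exp [ 0.52285047 -0.19737986  0.098     ]
tin [ 0.52522641 -0.19454416  0.098     ] frame exp [ 0.52285047 -0.19737986  0.098     ]
[ 0.5036 -0.2235  0.2314] [3.1412e+00 2.0000e-04 2.3800e-02] [ 0.4  0.6 -0.3] 3.95
```

View pics/w1.png

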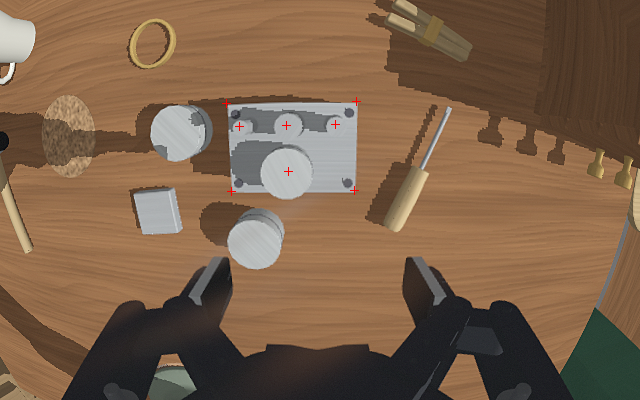

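```bash
python3 - <<'E' | tail -12
from h import *
from fit import q,W
p=bot.grab_frame("wrist"); im=p["pixels"]
for t,z in (("tin",.098),("punch",.106),("mat",.004)):
    for r in bot.trace(p,t):
        if r["score"]<.2: continue
        c,_=cv2.findContours(r["region"].astype(np.uint8),0,1); c=max(c,key=cv2.contourArea)
        P=np.array([onz(p,u,z,True)[:2] for u in c[:,0]]); print(t,round(r["score"],2),np.round(r["point"]),(P.min(0)+P.max(0))/2, P.max(0)-P.min(0))
print(W(q,(-19,0,98)))
cv2.imwrite("pics/w1c.png",cv2.resize(im[90:210,210:370],None,fx=5,fy=5,interpolation=cv2.INTER_CUBIC))
E
```

```text
[ 0.54184445 -0.19690178  0.02516465] 1.4418280670134198
[[0.0, -1.6], [1.0, -1.6], [0.5, -1.9], [0.2, -0.6], [-0.9, -2.1], [-0.9, -0.2], [-0.7, -1.7], [-0.0, -2.0], [-0.1, 0.5], [-0.0, 0.6], [0.4, -0.3], [0.1, -0.4], [-0.7, -3.2], [-0.8, -0.2], [0.1, -0.0]]
bore [ 0.56583685 -0.19629789  0.064     ] med [ 0.56689366 -0.2382846   0.        ] small [ 0.56478005 -0.15431119  0.        ]
tin [ 0.51934069 -0.19735498  0.098     ] frame exp [ 0.52285047 -0.19737986  0.098     ]
tin [ 0.52522641 -0.19454416  0.098     ] frame exp [ 0.52285047 -0.19737986  0.098     ]
tin 0.97 [259. 240.] [ 0.45399051 -0.16429508] [0.06684608 0.05740327]
tin 0.9 [179. 134.] [ 0.55964811 -0.09311206] [0.05367214 0.06624792]
tin 0.65 [290. 174.] [ 0.52253866 -0.19595118] [0.05154915 0.04783535]
punch 0.81 [288. 126.] [ 0.56407058 -0.1983228 ] [0.02443882 0.02428288]
mat 0.64 [ 69. 134.] [0.56052846 0.15945605] [0.12771485 0.12960646]
[ 0.52285047 -0.19737986  0.098     ]
```

View pics/w1c.png

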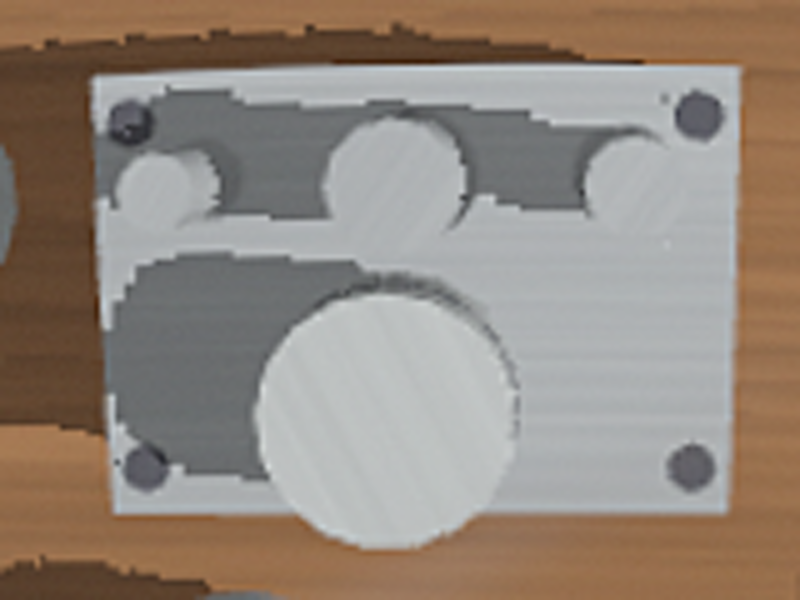

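```bash
python3 -m handwheel '[[0.39,-0.53,0,0,0,0],[0.39,-0.53,0,0,0,0],[0,0,1,0,0,0],[0,0,1,0,0,0],[0,0,1,0,0,0],[0,0,0.8,0,0,0],[0,0,0,0,0,0],[0,0,0,0,0,0]]'
python3 look.py pics/w2.png | tail -1
```

```text
clock: 5.3
position: [0.5237, -0.1949, 0.137]
tool_rot: [3.142, -0.001, 0.026]
force: [0.4, -0.0, 0.0]
grip_width: 0.0852
[ 0.5236 -0.1952  0.1372] [ 3.1412e+00 -1.3000e-03  2.5600e-02] [ 0.5 -0.5 -0.3] 5.4
```

View pics/w2.png

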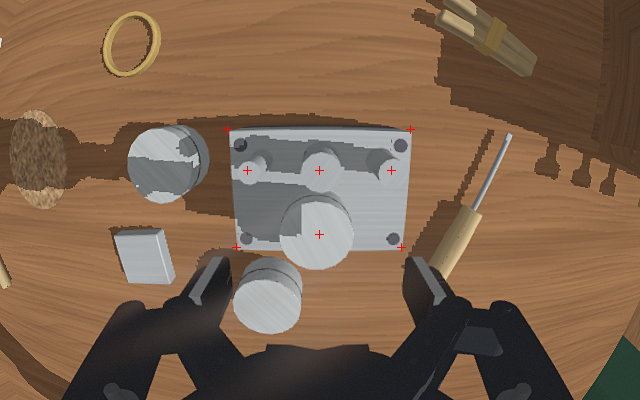

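```bash
python3 -m handwheel '[[0,0.05,0.9,0,0,0],[0,0,0.9,0,0,0],[0,0,0.5,0,0,0],[0,0,0.3,0,0,0],[0,0,0,0,0,0],[0,0,0,0,0,0]]'
python3 -m handwheel '[[0,0,0,0,0,0],[0,0,0,0,0,0],[0,0,0,0,0,0],[0,0,0,0,0,0],[0,0,0,0,0,0],[0,0,0,0,0,0],[0,0,0,0,0,0]]' 1 30
python3 look.py pics/w3.png | tail -1
```

```text
clock: 6.2
position: [0.5234, -0.1967, 0.0719]
tool_rot: [3.141, -0.001, 0.025]
force: [-0.1, -0.3, -0.6]
grip_width: 0.085
clock: 7.08
position: [0.5232, -0.1967, 0.0717]
tool_rot: [3.141, -0.0, 0.025]
force: [-1.8, 0.8, 7.3]
grip_width: 0.0473
[ 0.5232 -0.1966  0.0718] [ 3.1415e+00 -5.0000e-04  2.5400e-02] [-2.   0.9  6.6] 7.175
```

View pics/w3.png

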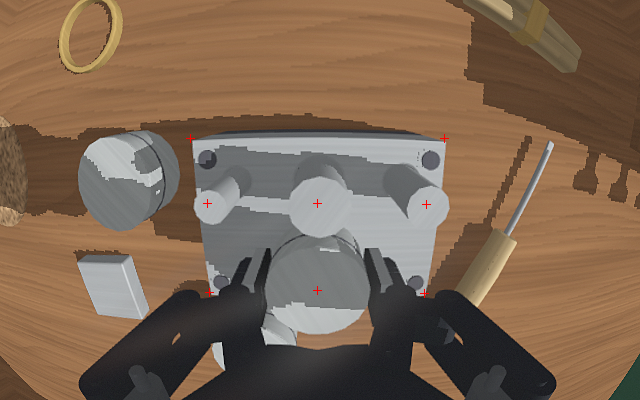

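```bash
python3 -m handwheel '[[0,0,-0.3,0,0,0],[0,0,-0.7,0,0,0],[0,0,-0.9,0,0,0],[0,0,-0.9,0,0,0],[0,0,-0.9,0,0,0],[0,0,-0.8,0,0,0],[0,0,-0.4,0,0,0],[0,0,0,0,0,0]]'
python3 -m handwheel '[[0,-0.4,0,0,0,0],[0.1,-0.8,0,0,0,0],[0.15,-1,0,0,0,0],[0.15,-1,0,0,0,0],[0.15,-1,0,0,0,0],[0.15,-1,0,0,0,0],[0.15,-1,0,0,0,0],[0.15,-1,0,0,0,0]]'
python3 -m handwheel '[[0.15,-1,0,0,0,0],[0.15,-1,0,0,0,0],[0.15,-1,0,0,0,0],[0.15,-1,0,0,0,0],[0.15,-1,0,0,0,0],[0.15,-1,0,0,0,0],[0.1,-0.7,0,0,0,0],[0,0,0,0,0,0]]'
python3 look.py pics/w4.png | tail -1
```

```text
clock: 8.22
position: [0.5233, -0.1967, 0.1946]
tool_rot: [3.141, -0.001, 0.025]
force: [-0.3, 0.1, -1.6]
grip_width: 0.0474
clock: 9.22
position: [0.5429, -0.0144, 0.193]
tool_rot: [-3.141, 0.001, 0.026]
force: [0.5, -0.3, -0.9]
grip_width: 0.0472
clock: 10.22
position: [0.5637, 0.1534, 0.1933]
tool_rot: [-3.141, 0.001, 0.027]
force: [-0.3, -0.2, -1.4]
grip_width: 0.0471
[0.564  0.1514 0.1934] [3.141e+00 7.000e-04 2.510e-02] [-0.  -0.6 -2. ] 10.325
```

View pics/w4.png

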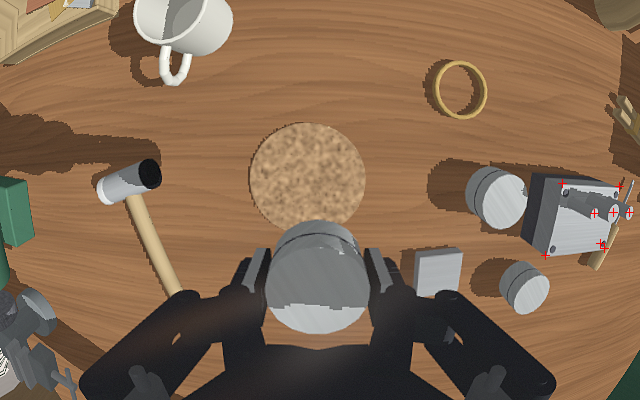

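```bash
python3 - <<'E' | tail -4
from h import *
p=bot.grab_frame("wrist")
for u in ((307,122),(249,178),(366,178),(178,292)): print(u,onz(p,u,.01 if u[0]==178 else .004,True).round(3))
E
```

```text
(307, 122) [0.626 0.162 0.004]
(249, 178) [0.563 0.226 0.004]
(366, 178) [0.566 0.096 0.004]
(178, 292) [0.406 0.335 0.01 ]
```

```bash
python3 -m handwheel '[[-0.05,-0.18,0.5,0,0,0],[-0.05,-0.18,0.9,0,0,0],[0,0,1,0,0,0],[0,0,1,0,0,0],[0,0,1,0,0,0],[0,0,1,0,0,0],[0,0,0.9,0,0,0],[0,0,0,0,0,0]]'
python3 -m handwheel '[[0,0,0.2,0,0,0],[0,0,0,0,0,0],[0,0,0,0,0,0]]'
```

```text
clock: 11.42
position: [0.5602, 0.1606, 0.0345]
tool_rot: [3.141, 0.003, 0.025]
force: [-0.1, -0.0, -2.1]
grip_width: 0.0468
clock: 11.8
position: [0.5618, 0.1611, 0.0319]
tool_rot: [-3.141, -0.001, 0.025]
force: [-0.4, 0.2, -1.7]
grip_width: 0.0468
```

```bash
python3 -m handwheel '[[0,0,0.4,0,0,0],[0,0,0.2,0,0,0],[0,0,0.1,0,0,0],[0,0,0,0,0,0],[0,0,0,0,0,0]]'
```

```text
clock: 12.42
position: [0.5616, 0.161, 0.0139]
tool_rot: [-3.142, -0.0, 0.025]
force: [0.3, 0.2, -1.7]
grip_width: 0.0471
```

```bash
python3 -m handwheel '[[0,0,0.06,0,0,0],[0,0,0.04,0,0,0],[0,0,0,0,0,0],[0,0,0,0,0,0]]'
```

```text
clock: 12.92
position: [0.5616, 0.161, 0.0117]
tool_rot: [-3.142, -0.0, 0.025]
force: [-2.6, -1.2, 8.2]
grip_width: 0.0469
```

```bash
python3 -m handwheel '[[0,0,0,0,0,0],[0,0,0,0,0,0],[0,0,0,0,0,0],[0,0,0,0,0,0],[0,0,0,0,0,0],[0,0,0,0,0,0]]' -1 20
python3 look.py pics/w5.png | tail -1
```

```text
clock: 13.68
position: [0.5615, 0.161, 0.0113]
tool_rot: [-3.142, 0.0, 0.025]
force: [-0.4, 0.5, 0.2]
grip_width: 0.0852
[0.5615 0.161  0.0113] [-3.1416e+00  1.0000e-04  2.5400e-02] [ 0.  -0.1 -0.2] 13.775
```

View pics/w5.png

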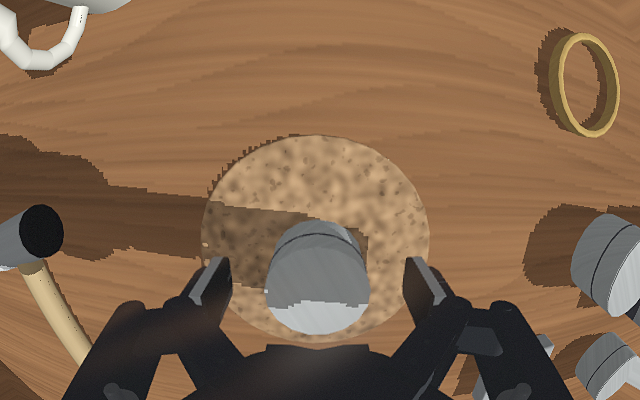

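```bash
python3 -m handwheel '[[0,0,-0.4,0,0,0],[0,0,-1,0,0,0],[0,0,-1,0,0,0],[0,0,-1,0,0,0],[0,0,-1,0,0,0],[0,0,-1,0,0,0],[0,0,-1,0,0,0],[0,0,-0.5,0,0,0]]'
python3 look.py pics/w6.png | tail -1; python3 -c "
from workcell import bot;print(bot.observe()['qpos'])"
```

```text
clock: 14.82
position: [0.5619, 0.1611, 0.1856]
tool_rot: [-3.141, -0.002, 0.025]
force: [0.2, 0.1, 0.6]
grip_width: 0.0855
[0.562  0.1611 0.1851] [-3.141e+00 -1.900e-03  2.530e-02] [ 0.6  0.3 -0.3] 14.925
[-0.27238522  0.51311272 -0.15205347  1.75299412  0.0965198   0.88213418
 -2.01200101]
```

View pics/w6.png

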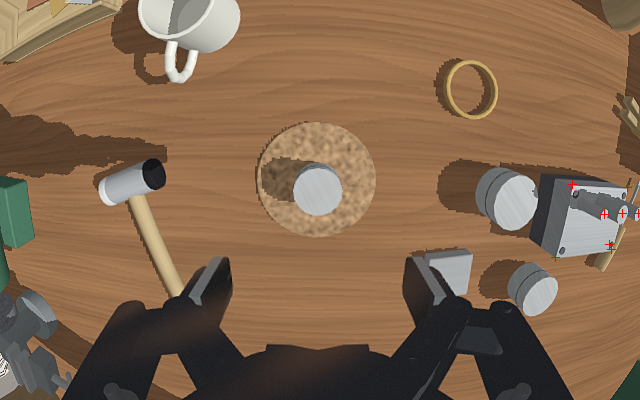

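```bash
python3 -m handwheel '[[0,0,0,0,0,-0.028],[0,0,0,0,0,-0.028],[0,0,0,0,0,-0.028],[0,0,0,0,0,-0.028],[0,0,0,0,0,-0.028],[0,0,0,0,0,-0.028],[0,0,0,0,0,-0.028],[0,0,0,0,0,-0.028]]'
python3 -m handwheel '[[0,0,0,0,0,-0.026],[-0.5,0,0,0,0,0],[-1,0,0,0,0,0],[-1,0,0,0,0,0],[-1,0,0,0,0,0],[-1,0,0,0,0,0],[-1,0,0,0,0,0],[-1,0,0,0,0,0]]'
python3 -m handwheel '[[-1,0,0,0,0,0],[-1,0,0,0,0,0],[-1,0,0,0,0,0],[-1,0,0,0,0,0],[-1,0,0,0,0,0],[-0.8,0,0,0,0,0],[-0.4,0,0,0,0,0],[0,0,0,0,0,0]]'
python3 look.py pics/w7.png | tail -1
```

```text
clock: 15.98
position: [0.561, 0.1609, 0.1826]
tool_rot: [-3.14, 0.0, 1.439]
force: [0.6, 0.4, 0.3]
grip_width: 0.0852
clock: 16.98
position: [0.5651, -0.0032, 0.1832]
tool_rot: [-3.141, 0.0, 1.591]
force: [-0.2, -0.6, 0.4]
grip_width: 0.085
clock: 17.98
position: [0.5694, -0.1567, 0.1836]
tool_rot: [-3.141, -0.0, 1.595]
force: [0.0, 1.2, 0.6]
grip_width: 0.0856
[ 0.5696 -0.1555  0.1838] [ 3.1416e+00 -5.0000e-04  1.5966e+00] [0.4 0.2 0.6] 18.075
```

View pics/w7.png

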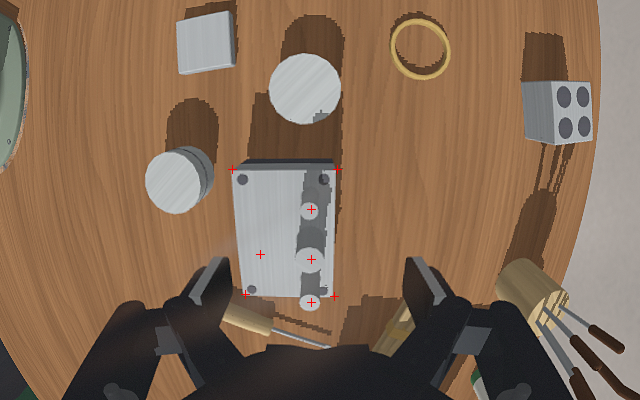

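```bash
python3 - <<'E' | tail -12
from h import *
from fit import q,W
p=bot.grab_frame("wrist"); im=p["pixels"]
for t,z in (("punch",.106),("punch_medium",.106),("punch_small",.106)):
    for r in bot.trace(p,t):
        if r["score"]<.2: continue
        c,_=cv2.findContours(r["region"].astype(np.uint8),0,1); c=max(c,key=cv2.contourArea)
        P=np.array([onz(p,u,z,True)[:2] for u in c[:,0]]); print(t,round(r["score"],2),np.round(r["point"]),(P.min(0)+P.max(0))/2, P.max(0)-P.min(0))
o=bot.observe()["position"];print(o,projw(p,[o,[o[0],o[1],.106]]))
cv2.imwrite("pics/w7c.png",cv2.resize(im[150:310,220:350],None,fx=4,fy=4,interpolation=cv2.INTER_CUBIC))
E
```

```text
[ 0.54184445 -0.19690178  0.02516465] 1.4418280670134198
[[0.0, -1.6], [1.0, -1.6], [0.5, -1.9], [0.2, -0.6], [-0.9, -2.1], [-0.9, -0.2], [-0.7, -1.7], [-0.0, -2.0], [-0.1, 0.5], [-0.0, 0.6], [0.4, -0.3], [0.1, -0.4], [-0.7, -3.2], [-0.8, -0.2], [0.1, -0.0]]
bore [ 0.56583685 -0.19629789  0.064     ] med [ 0.56689366 -0.2382846   0.        ] small [ 0.56478005 -0.15431119  0.        ]
tin [ 0.51934069 -0.19735498  0.098     ] frame exp [ 0.52285047 -0.19737986  0.098     ]
tin [ 0.52522641 -0.19454416  0.098     ] frame exp [ 0.52285047 -0.19737986  0.098     ]
punch 0.88 [310. 250.] [ 0.56408826 -0.18819841] [0.02354973 0.04075393]
punch_medium 0.65 [310. 293.] [ 0.56547507 -0.22772391] [0.01650926 0.03824325]
punch_small 0.79 [307. 203.] [ 0.56398345 -0.14993657] [0.01434733 0.02448351]
[ 0.56959387 -0.15613286  0.18383524] [[316.73849484 260.93689897]
 [316.86948875 211.79204859]]
```

View pics/w7c.png

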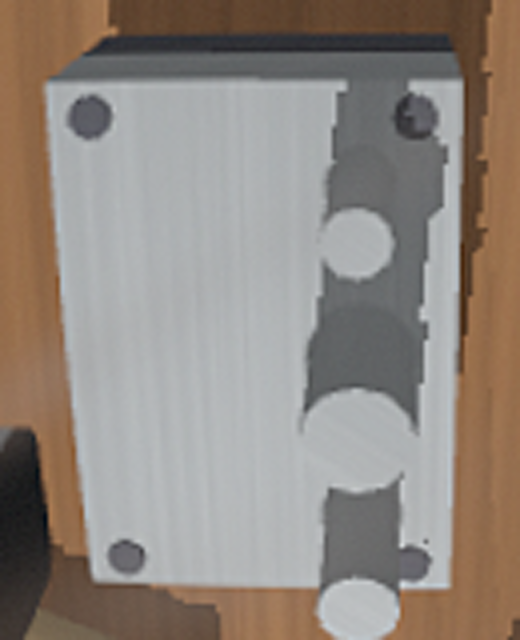

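```bash
python3 -m handwheel '[[-0.85,-0.12,0,0,0,0],[-0.8,-0.12,0,0,0,0],[0,0,0.6,0,0,0],[0,0,0.9,0,0,0],[0,0,0.7,0,0,0],[0,0,0,0,0,0],[0,0,0,0,0,0],[0,0,0,0,0,0]]'
python3 look.py pics/w8.png | tail -1
```

```text
clock: 19.42
position: [0.565, -0.1978, 0.1295]
tool_rot: [3.141, 0.0, 1.596]
force: [-1.2, -1.2, -0.4]
grip_width: 0.0855
[ 0.5649 -0.1979  0.1294] [3.1408e+00 3.0000e-04 1.5961e+00] [-0.1 -0.2 -0.6] 19.525
```

View pics/w8.png

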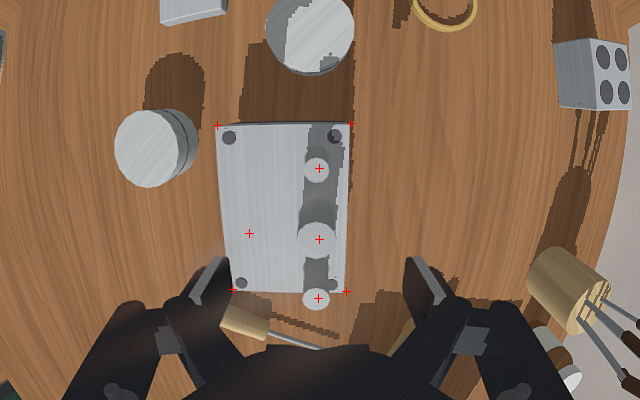

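```bash
python3 -m handwheel '[[0.03,-0.01,0.6,0,0,0],[0,0,0.8,0,0,0],[0,0,0.6,0,0,0],[0,0,0.35,0,0,0],[0,0,0,0,0,0],[0,0,0,0,0,0],[0,0,0,0,0,0]]'
python3 look.py pics/w9.png | tail -1
```

```text
clock: 20.45
position: [0.5646, -0.1972, 0.0706]
tool_rot: [3.141, 0.0, 1.596]
force: [-0.2, -0.4, 0.5]
grip_width: 0.0856
[ 0.5645 -0.1972  0.0704] [3.1410e+00 2.0000e-04 1.5961e+00] [-0.4 -0.2 -0.7] 20.55
```

```bash
python3 - <<'E'
import cv2
im=cv2.imread("pics/w9.png"); cv2.imwrite("pics/w9c.png",cv2.resize(im[140:360,190:450],None,fx=2.7,fy=2.7,interpolation=cv2.INTER_CUBIC))
E
```

```text
(no output)
```

View pics/w9c.png

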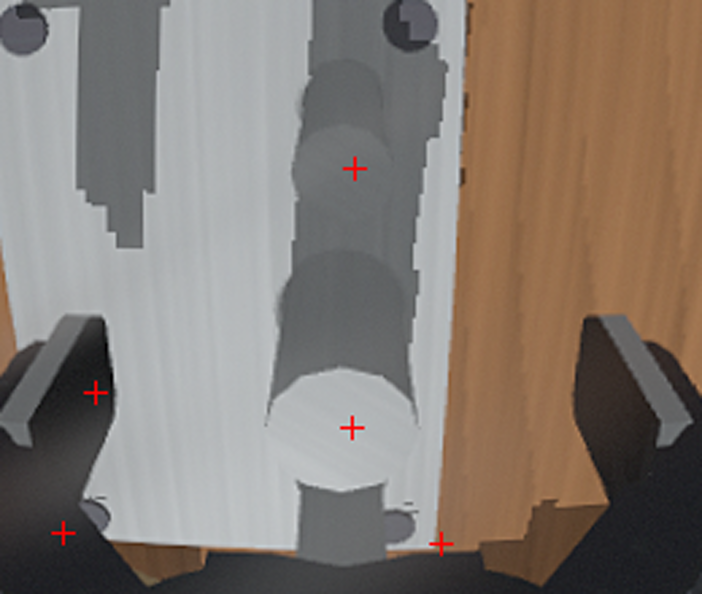

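```bash
python3 -m handwheel '[[0,0,0,0,0,0],[0,0,0,0,0,0],[0,0,0,0,0,0],[0,0,0,0,0,0],[0,0,0,0,0,0],[0,0,0,0,0,0],[0,0,0,0,0,0],[0,0,0,0,0,0]]' 1 20
python3 -c "
from workcell import bot;o=bot.observe();print(o['position'],o['tool_rot'],o['force'],o['moment'])"
```

```text
clock: 21.6
position: [0.5643, -0.1971, 0.0701]
tool_rot: [-3.142, 0.0, 1.596]
force: [-1.1, 0.8, 3.7]
grip_width: 0.0232
[ 0.56430425 -0.19707214  0.07008784] [-3.14152904e+00  2.07009285e-05  1.59616585e+00] [-1.10941825  0.78206747  3.70291563] [ 0.04903885  0.37607133 -0.04537916]
```

```bash
python3 -m handwheel '[[0,0,0,0,0,0],[0,0,0,0,0,0],[0,0,-0.1,0,0,0],[0,0,-0.1,0,0,0],[0,0,-0.1,0,0,0],[0,0,0,0,0,0],[0,0,0,0,0,0]]' 1 45
python3 -c "
from workcell import bot;o=bot.observe();print(o['position'],o['tool_rot'],o['force'],o['moment'])"
```

```text
clock: 22.48
position: [0.5643, -0.197, 0.0775]
tool_rot: [-3.141, -0.0, 1.596]
force: [0.3, 0.5, -3.6]
grip_width: 0.023
[ 0.56427527 -0.19704294  0.07748161] [-3.14149728e+00 -7.32889626e-05  1.59621719e+00] [ 0.30574116  0.464076   -3.62979206] [0.04980542 0.05047591 0.02593524]
```

```bash
python3 -m handwheel '[[0,0,-0.2,0,0,0],[0,0,-0.25,0,0,0],[0,0,-0.25,0,0,0],[0,0,-0.25,0,0,0],[0,0,-0.2,0,0,0],[0,0,-0.13,0,0,0],[0,0,0,0,0,0],[0,0,0,0,0,0]]'
python3 -m handwheel '[[0,0,0,0,0,0],[0,0,0,0,0,0],[0,0,0,0,0,0]]'
python3 - <<'E'
from h import *
from workcell import bot;o=bot.observe();print(o['position'],o['tool_rot'],o['force'],o['moment'])
im=[]
for n,c in (("scene",(170,130,330,290)),("side",(270,170,430,330))):
    p=bot.grab_frame(n)["pixels"]; im.append(cv2.resize(p[c[1]:c[3],c[0]:c[2]],(400,400),interpolation=cv2.INTER_CUBIC))
cv2.imwrite("pics/end.png",np.hstack(im))
E
```

```text
clock: 23.48
position: [0.5642, -0.1971, 0.1094]
tool_rot: [-3.141, -0.0, 1.596]
force: [0.8, -0.3, -2.9]
grip_width: 0.0232
clock: 23.85
position: [0.5643, -0.197, 0.1095]
tool_rot: [-3.142, -0.0, 1.596]
force: [-0.2, -0.3, -2.1]
grip_width: 0.0229
[ 0.56430801 -0.19704537  0.10948497] [-3.14151198e+00 -4.67859912e-05  1.59623779e+00] [-0.1900951  -0.30995919 -2.14797636] [ 0.00022821  0.01083213 -0.04217807]
```

View pics/end.png

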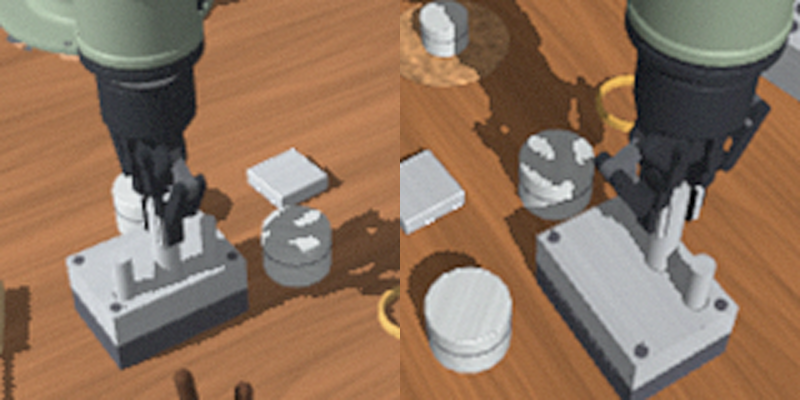

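```bash
python3 look.py pics/w10.png | tail -1; python3 - <<'E'
from h import *
p=bot.grab_frame("side"); im=p["pixels"].copy()
for z,c in ((.146,(0,0,255)),(.106,(255,0,0)),(.064,(0,255,0))):
    u=proj(p,[.5645,-.197,z])[0]; cv2.drawMarker(im,tuple(int(round(v)) for v in u),c,0,5,1)
a=cv2.resize(im[190:300,320:430],(400,400),interpolation=cv2.INTER_NEAREST)
w=cv2.imread("pics/w10.png")[150:350,220:420]
cv2.imwrite("pics/end2.png",np.hstack([a,cv2.resize(w,(400,400))]))
E
```

```text
[ 0.5643 -0.197   0.1095] [-3.1416 -0.      1.5962] [-0.3  0.8 -2.8] 24.05
```

View pics/end2.png

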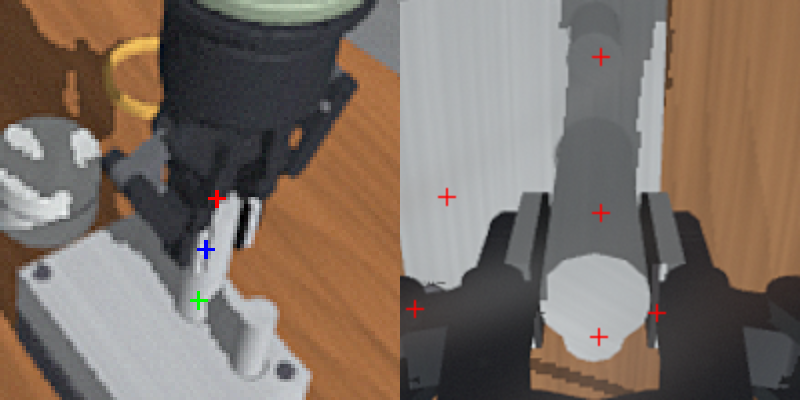

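```bash
python3 - <<'E'
from h import *
p=bot.grab_frame("wrist"); im=p["pixels"]
for z in (.135,.140,.1455,.15):
    print(z,[projw(p,[[.5645+a,-.197+b,z]])[0].round(1) for a,b in((0,0),(-.012,0),(.012,0),(0,.012))])
cv2.imwrite("pics/w11.png",cv2.resize(im[220:350,260:380],None,fx=5,fy=4.6,interpolation=cv2.INTER_CUBIC) )
o=bot.observe();print(o['force'],o['qd'].round(3),o['clock'])
E
```

```text
0.135 [array([317.2, 286.6]), array([290.3, 285.8]), array([344.1, 286.9]), array([317.9, 263.2])]
0.14 [array([317.2, 292.8]), array([289.4, 292. ]), array([344.9, 293.2]), array([318., 269.])]
0.1455 [array([317.2, 300.1]), array([288.4, 299.2]), array([345.9, 300.4]), array([318. , 275.8])]
0.15 [array([317.2, 306.5]), array([287.5, 305.6]), array([346.8, 306.8]), array([318. , 281.7])]
[-0.00865902 -0.16536831 -3.22758483] [-0.    -0.     0.002  0.001 -0.001  0.001  0.   ] 24.2
```

View pics/w11.png

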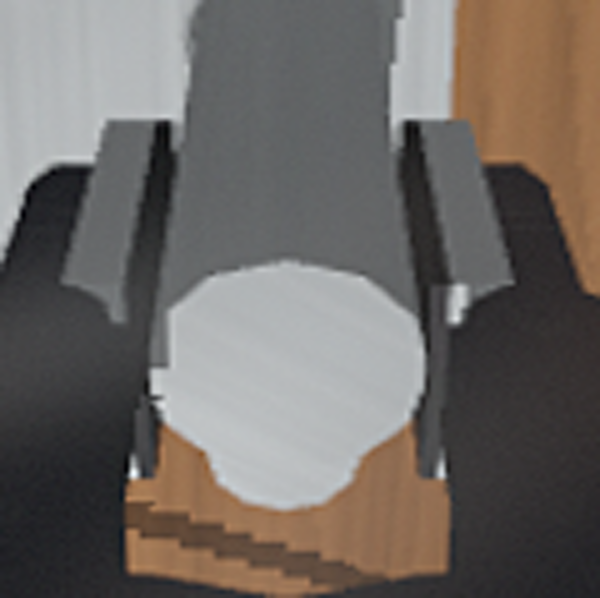

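```bash
python3 -c "
from workcell import bot;print(bot.job_done())"
```

```text
the job is handed in; nothing more can be done
None
```

The tin is on the cork mat and the big punch is being held partway out of its bore. I handed the job in at about 24 s on the clock; no verdict was reported.

- **Tin:** I took the smallest of the three tins, the one on the cutter, and set it down on the mat with about 8 N of contact. I then let go and backed off. A wrist picture after release showed it upright within a few millimetres of the mat's centre, and it was still there in the last side view.
- **Punch:** I gripped the big punch across the row and raised it in small steps, by about 39 mm of tool travel. The last wrist picture puts its top at about 0.146 m, so its lower end is about 46 mm above the cutter's underside, with no sign of slip.
- **Last readings:** sideways force was mostly under 1 N, the upward load was about 3 N (the punch's weight), the tool was vertical to within 0.001 rad, and the arm was at rest.
- **Bystanders:** no lateral contact or push showed in the force readings. In the views I had, the other punches and bench items looked unmoved, but I did not re-measure their positions.

The only mismatch was about 1 mm in the punch's sideways position: the fixed-camera estimate against the wrist camera. I used the wrist camera's value, and the near-zero side load agreed with it.

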